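# Isolate the xenon lamp and check its housing temperature

## Task

Switch the xenon lamp off by turning the red isolator handle all the way from on (black mark) to off (green mark). Then take the orange infrared thermometer from its rest and aim it at the middle of the black patch on the lamp's sloping hood, square on and with the lens about 100 mm away, holding it steady there for at least two seconds. Finally lay it upright back in its rest as before and let go; do not touch the lamp housing, and leave the beaker, bottle and jar where they are.

Things in the scene. Friction and masses are not known exactly. Their poses are not given: they have to be found in the camera images.
- isolator: grey isolator enclosure fixed to the bench, 140 x 120 x 75 mm high, yellow plate on top with a green mark (off, along its +x from the axis) and a black mark (on, 60 degrees clockwise of it seen from above). Origin: centre of the underside; z up; the handle's axis is vertical through the origin.
- isolator_handle (a joint): angle of the red isolator handle in rad: 0 = off (white pointer to the green mark, at a stop), 1.047 = on (pointer to the black mark, at a stop). It grows clockwise seen from above, so switching off turns it counter-clockwise. It starts on, or up to 0.2 rad short of the stop. Friction about 0.12 N m holds it where it is left.
- handle_grip (a point): point on the handle's axis at the height to grip, 105 mm above the bench. The handle is a red upright bar 70 mm long (along this frame's x, which points to the end with the white pointer), 16 mm thick (y) and 32 mm high, its top 13 mm above this point; under it a round hub 52 mm across whose top is 18 mm below this point. z up.
- thermometer: loose infrared thermometer, 0.2 kg: orange handle block 135 x 32 x 34 mm high lying along x (from x = -70 to +65 mm), with a black barrel (32 mm diameter) bent 45 degrees down from its front (+x) end. Origin: on the underside of the handle block, 2.5 mm ahead of its middle; z up, out of the top with the display.
- thermometer_grip (a point): good place to grip the thermometer, pinching its 32 mm width (y): on the handle block, 5 mm ahead of the thermometer's origin and 18 mm above the underside. Axes as the thermometer.
- lens: front of the thermometer's lens, fixed to the thermometer at (109.5, 0, -32.5) mm in its frame. x points out along the line of sight, 45 degrees below the handle's x.
- aim_point (a point): imaginary point on the line of sight 100 mm in front of the lens (moves with the thermometer; axes as lens). It should lie on the patch.
- rest: stand for the thermometer, fixed to the bench: black base 140 x 90 mm, grey post, on top a rail 28 mm wide between two pairs of flared cheeks at x = -45 and +37 mm, 50 mm apart at the bottom, reaching 16 mm above the rail. Between the pairs (x = -39 to +31 mm) the sides are free for fingers. Origin: centre of the underside; z up; the barrel hangs beyond the +x end.
- rest_seat (a point): point on the rest's rail, 80 mm above the bench, where the thermometer's origin lies when it is put away, x axes parallel.
- lamp: white xenon lamp housing fixed to the bench, 200 mm wide (y), x = -120 to +160 mm, 180 mm high, its front a hood sloping at 45 degrees. Origin: on the bench below the upper edge of the slope; front looks to its -x. Not to be touched.
- patch: round black measuring patch, 50 mm diameter with an orange rim, in the middle of the lamp's sloping hood, 120 mm above the bench, at (-60, 0, 120) mm in the lamp's frame. Origin: its centre; z points straight out of the hood (45 degrees upwards).
- beaker: glass beaker, 70 mm diameter, 85 mm high; leave it. Origin: centre of the underside.
- amber_bottle: amber bottle, 68 mm diameter, 120 mm high; leave it. Origin: centre of the underside.
- jar: glass jar with a blue cap, 60 mm diameter, 75 mm high; leave it. Origin: centre of the underside.
There are look-alikes about, which are no part of the job. Several things have the shape of the thermometer; the one meant has the colours described above.

How it is judged (in metres and radians):
On the way, in this order (a step that is already met when the one before it is completed fails the run):
1. the isolator handle is at off (within 0.1 rad) (value of joint isolator_handle below 0.1 rad), for 0.2 s.
2. isolator off; held thermometer steady (< 0.03 m/s, 0.2 rad/s) for 2 s: lens 70-130 mm out, aim point within 25 mm of the patch centre along its x and y, within 0.3 rad of square (value of joint isolator_handle below 0.1 rad and contact force between the fingers and thermometer above 0.5 N and z of lens in the frame of patch between 0.07 and 0.13 m and x of aim_point in the frame of patch between -0.025 and 0.025 m and y of aim_point in the frame of patch between -0.025 and 0.025 m and angle between the x axis of lens and the z axis of patch, either way round below 0.3 rad and linear speed of thermometer below 0.03 m/s and angular speed of thermometer below 0.2 rad/s), for 2 s.
At the end, for the whole second after the job is handed in: The isolator handle is at off (below 0.1 rad); the thermometer lies at rest on the rail of its stand: origin within 20 mm of the seat horizontally and -5 to +6 mm vertically, upright within 0.12 rad, along the rail within 0.3 rad, released (value of joint isolator_handle below 0.1 rad and horizontal distance between thermometer and rest_seat below 0.02 m and z of thermometer in the frame of rest_seat between -0.005 and 0.006 m and angle between thermometer's own z axis and vertical below 0.12 rad and angle between the x axis of thermometer and the x axis of rest, either way round below 0.3 rad and linear speed of thermometer below 0.02 m/s and angular speed of thermometer below 0.2 rad/s); the robot touches nothing.
It fails at once if the lamp housing is touched (over 2 N) (contact force between lamp and anything else above 2 N).
It fails at once if the beaker, amber bottle or jar is moved more than 30 mm (distance of any of beaker, amber_bottle, jar from where it was at the start of the episode above 0.03 m).
It also fails if it takes over 64 s, if anything falls off the work surface, if the arm or the gripper's body presses on something with over 40 N, if the wrist force passes 120 N, or if a joint passes its speed limit or range.

## Robot

A 6-joint arm with a two-finger parallel gripper is mounted at the origin on the work surface. World frame = base frame: x ahead of the robot, y to its left, z up, the work surface at z = 0. Lengths are in mm, angles in degrees, forces in N, time in s.
With the tool pointing down it reaches from about 350 to 850 mm from the base axis. Payload 8.1 kg.
Tool frame: the origin (TCP) lies midway between the tips of the shut fingers; the grasp point (between the pads) lies 19 mm behind it; y points along the fingers, x is the direction in which the jaws open and shut, and the axes are right-handed (so a half turn about y gives the same grasp; the last joint's range is limited). The gripper opens to 85 mm and grips with 20 to 120 N. Pads are 22 mm wide; open, the fingers measure 114 mm over their backs; the gripper's body (76 mm by 85 mm) begins 54 mm behind the grasp point. The pads swing forward as they close: fully open they stand 13 mm farther back than shut.
Start: joints at [62.773, 7.471, 85.268, -0, 87.261, -4.893], TCP at [227.981, 555.004, 231.292] pointing down, gripper open.
Joint ranges: [-169.43, 169.43], [-51.17, 129.36], [1.28, 143.12], [-76.62, 256.62], [0, 156.53], [-152.29, 152.29]. Speed limits (degrees/s): [136.94, 136.94, 159.86, 180, 180, 180].

## Interface

Orientations are given as [roll, pitch, yaw] about the fixed x, y, z axes, in that order (R = Rz(yaw) Ry(pitch) Rx(roll)).
In Python, from bench import r gives the robot as it stands.
- The arm moves only by the tool move_arm, never from a script. Its arguments are lists of equal length, an entry for each row: "linear": the shift along the tool's x, y, z normalised to -1 to 1, where 1 is 300 mm, a list of three; "twist": the turn, a rotation vector about the tool's x, y, z normalised to -1 to 1, where 1 is pi/2 rad, a list of three; "hand": the opening, from -1 (shut) to 1 (fully open). A call has 1 to 12 rows; each row is the pose to reach, as a shift and turn from the pose measured when the call began, along the tool's axes at that moment; what a row does not reach only later rows make up. A row lasts 1/12 s, in which the tool goes at most 41.7 mm and 7.16 degrees, less where a joint would pass 70% of its speed; a pose out of reach is approached as far as the arm can. A call with a number of a shift or a turn outside -1 to 1 is refused whole. A call with a gripper value outside its range is refused whole. The fingers move at their own pace and stop on an object; "force" is the grip in N (left out, the last holds). Time passes only in rows, so rows that repeat a pose let the fingers close. It gives the time, the measured TCP pose, the force and the opening at its end, in the units of the state.
- r.sense(): the state, without advancing time (a new reading comes with each control period).
- r.snapshot(name): name is "scene" or "top"; returns a dict with "frame" (480x640x3 uint8, red, green, blue), "range_z" (480x640 float32, mm along the optical axis (not along the pixel's ray), 0 where there is no reading), "intrinsics" (3x3 intrinsics, pixels), "dist_coeffs" ([k1, k2, p1, p2, k3] as OpenCV has them; the pictures are not rectified), "R" (3x3) and "t" (3): a world point X has camera coordinates R X + t. Camera axes: x right, y down, z forward; pixel columns grow to the right and rows downward; lengths in mm; the calibration is good to about 2 mm. A picture is of the moment at which its call begins.
- r.hand_in(): hands the job in, once; it reports no verdict.
The state is a dict: "time": time; "joint_pos": joint angles; "qd": joint speeds; "joint_efforts": joint torques, N m; "tool_pos": TCP position; "tcp_rot": TCP orientation; "ft_force": force on the tool from outside, world axes, zero at the start; "wrist_torque": the same for the moment, N m; "finger_gap": finger opening in mm.
Only numpy, scipy, OpenCV 4.12 (cv2) and the standard library are available. Lean on these libraries where they do the work, as an engineer would, in place of code of your own. Each camera call takes 0.05 s, during which the arm holds its last target. There are 200 camera calls.

## Working session

There is one attempt and no reset: what is moved stays moved. The work goes in short steps, Python scripts to look and compute and a tool call to move; the robot and the scene stay as the last step left them, time stands still between calls to the robot, and variables do not carry over. Pictures are saved under pics/ and viewed, on a budget of 10 in all, crops included, one or two more only if the job needs it, and the job is handed in when it is done.

Besides the shell and the picture viewer there is one more tool, called after "Request:" in YAML: its name, and indented under it one key for each argument. move_arm: Moves the arm, as the interface text tells. Scaled input: -1 to 1 covers 300 mm each way for a shift and pi/2 rad each way for a turn. Its arguments: {"type":"object","properties":{"linear":{"type":"array","items":{"type":"array","items":{"type":"number","minimum":-1,"maximum":1}}},"twist":{"type":"array","items":{"type":"array","items":{"type":"number","minimum":-1,"maximum":1}}},"hand":{"type":"array","items":{"type":"number"}},"force":{"type":"number"}},"required":["linear","twist","hand"]}

```bash
mkdir -p pics; ls
cat > h.py <<'E'
import numpy as np, cv2
from bench import r
from scipy.spatial.transform import Rotation as Ro
def snap(n):
    return r.snapshot(n)
def cloud(s):
    h,w=s['range_z'].shape
    u,v=np.meshgrid(np.arange(w,dtype=float),np.arange(h,dtype=float))
    p=cv2.undistortPoints(np.stack([u.ravel(),v.ravel()],1)[:,None],np.array(s['intrinsics'],float),np.array(s['dist_coeffs'],float))[:,0]
    z=s['range_z'].ravel()[:,None].astype(float)
    X=(np.hstack([p,np.ones((len(p),1))])*z-np.array(s['t']))@np.array(s['R'])
    return X.reshape(h,w,3), s['range_z']>0
def save(s,name,crop=None,k=1):
    f=s['frame']
    if crop: x0,y0,x1,y1=crop; f=f[y0:y1,x0:x1]
    f=cv2.resize(f,None,fx=k,fy=k,interpolation=cv2.INTER_CUBIC)
    cv2.imwrite('pics/'+name,f[...,::-1])
E
python3 - <<'E'
from h import *
import pickle
d={}
for n in ('scene','top'):
    s=snap(n); d[n]=s; save(s,n+'0.png')
    print(n,np.array(s['R']).round(2).tolist(),np.array(s['t']).round(0))
pickle.dump(d,open('d0.pkl','wb'))
print(r.sense())
E
```

```text
pics
scene [[0.13, 0.99, 0.01], [0.83, -0.1, -0.55], [-0.54, 0.08, -0.84]] [ -31. -370. 1355.]
top [[-0.02, -1.0, 0.02], [-0.99, 0.02, -0.11], [0.11, -0.02, -0.99]] [ -16.  498. 1231.]
{'time': 0.1, 'joint_pos': array([ 6.27733897e+01,  7.51056313e+00,  8.53221903e+01,  7.12194752e-04,
        8.72625653e+01, -4.89369232e+00]), 'qd': array([-0.06761031, -0.06073256, -0.22529306,  0.08617053,  0.10761458,
        0.08325962]), 'joint_efforts': array([ 1.49786421e-03, -5.70953000e+01, -5.01942766e+01, -4.90937032e-05,
        8.26100382e-03,  6.51996788e-05]), 'tool_pos': array([227.74791274, 554.56350887, 230.35975255]), 'tcp_rot': array([-89.99115988,   0.09491062,  67.66705477]), 'ft_force': array([ 0.23701113, -0.3446289 , -0.76899815]), 'wrist_torque': array([-0.01860338,  0.03069535,  0.02713892]), 'finger_gap': 85.75894504596577}
```

View pics/scene0.png

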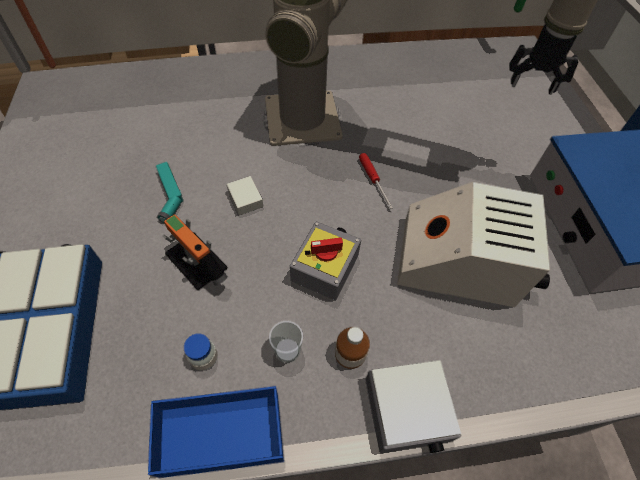

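View pics/top0.png

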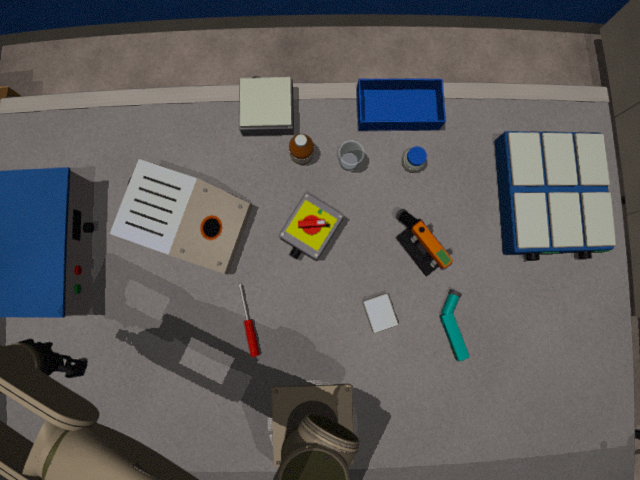

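The scene view shows the orange/black thermometer on its rest at (188,237), the isolator at (327,255) and the lamp patch at (437,227). In the top view these are at (431,243), (312,226) and (211,228). There are two thermometer-shaped things: teal at top (455,325), which is a look-alike, and orange with a black barrel at top (431,243), which fits the description. I'll confirm it in one crop while measuring.

```bash
cat > m.py <<'E'
from h import *
import pickle
d=pickle.load(open('d0.pkl','rb'))
def masks(s):
    hsv=cv2.cvtColor(s['frame'],cv2.COLOR_RGB2HSV).astype(int); H,S,V=hsv[...,0],hsv[...,1],hsv[...,2]
    return dict(orange=(H>6)&(H<18)&(S>170)&(V>110),yellow=(H>=22)&(H<33)&(S>150)&(V>90),red=((H<5)|(H>174))&(S>170)&(V>80),green=(H>45)&(H<80)&(S>110)&(V>60)),hsv
for n in ('scene','top'):
    s=d[n]; X,ok=cloud(s); M,hsv=masks(s)
    for c,m in M.items():
        k,lab,st,cen=cv2.connectedComponentsWithStats(m.astype(np.uint8))
        for i in range(1,k):
            if st[i,4]<12: continue
            q=X[(lab==i)&ok]
            if len(q)<8 or q[:,0].max()>1200: continue
            zt=np.percentile(q[:,2],90); t=q[abs(q[:,2]-zt)<6]
            (cx,cy),(a,b),ang=cv2.minAreaRect(t[:,:2].astype(np.float32))
            pc=np.linalg.svd(t[:,:2]-t[:,:2].mean(0),full_matrices=False)[2][0]
            print(n,c,st[i,4],cen[i].round(),'z90 %.0f'%zt,'mean',t.mean(0).round(0),'rect (%.0f %.0f) %.0fx%.0f'%(cx,cy,a,b),'pca %.1f'%np.degrees(np.arctan2(pc[1],pc[0])))
s=d['top'];save(s,'crop1.png',(270,170,480,300),3.8)
E
python3 m.py
```

```text
scene orange 497 [189. 239.] z90 115 mean [ 487. -312.  113.] rect (476 -320) 136x31 pca 37.8
scene orange 116 [438. 227.] z90 140 mean [536. 260. 139.] rect (535 260) 8x45 pca -19.7
scene yellow 892 [326. 254.] z90 78 mean [541. -11.  76.] rect (536 -11) 99x101 pca 26.9
scene red 200 [369. 166.] z90 26 mean [243. 158.  24.] rect (243 157) 100x21 pca 11.4
scene red 138 [329. 242.] z90 119 mean [537.  -4. 117.] rect (536 -10) 15x67 pca -84.2
scene red 122 [327. 255.] z90 88 mean [551. -10.  86.] rect (552 -10) 19x48 pca -87.6
scene green 20 [318. 266.] z90 79 mean [572. -34.  78.] rect (573 -34) 9x12 pca -16.0
top orange 119 [210. 227.] z90 140 mean [534. 261. 138.] rect (534 261) 10x45 pca 159.7
top orange 441 [429. 241.] z90 117 mean [ 483. -311.  115.] rect (474 -318) 132x31 pca -143.8
top yellow 979 [310. 226.] z90 80 mean [534.  -7.  78.] rect (535 -9) 99x99 pca -158.9
top red 166 [309. 222.] z90 120 mean [533.  -3. 118.] rect (534 -10) 16x64 pca 88.9
top red 84 [311. 230.] z90 93 mean [521. -10.  90.] rect (519 -9) 15x42 pca 91.6
top red 282 [251. 338.] z90 28 mean [239. 160.  25.] rect (240 160) 96x20 pca -168.2
top green 13 [320. 211.] z90 81 mean [570. -32.  80.] rect (570 -32) 8x8 pca 135.3
top green 94 [443. 257.] z90 118 mean [ 440. -344.  116.] rect (440 -345) 35x18 pca -141.7
top green 16 [550. 252.] z90 66 mean [ 449. -665.   64.] rect (449 -666) 46x1 pca -91.3
```

View pics/crop1.png

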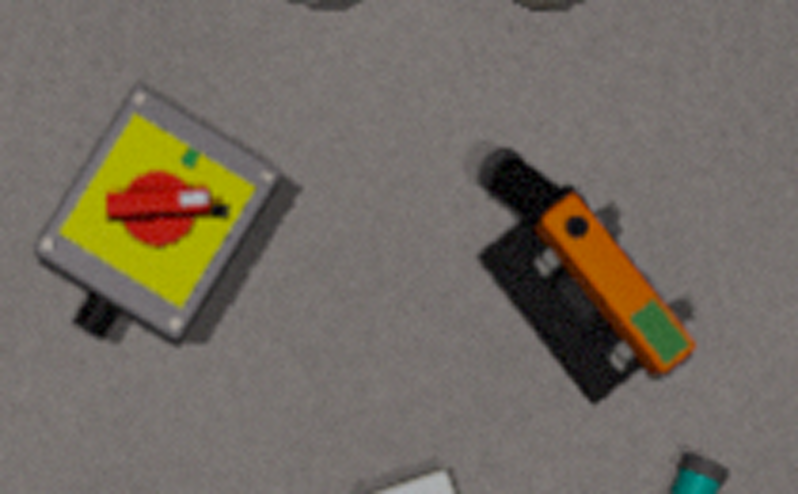

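The crop confirms it: an orange handle with a green display and a black barrel at crop (520,185), pointing up-left. The isolator's white pointer is at (195,200), the black mark at (220,210) and the green mark at (190,158). Next I'll get exact angles plus the patch and obstacle positions.

```bash
cat > m2.py <<'E'
from m import *
print('-----')
def rect(q):
    (c,sz,a)=cv2.minAreaRect(q[:,:2].astype(np.float32)); return np.round(c,1),np.round(sz,0),round(a,1)
for n in ('scene','top'):
    s=d[n]; X,ok=cloud(s); M,hsv=masks(s); Z=X[...,2]
    def near(x,y,rad): return ok&(np.hypot(X[...,0]-x,X[...,1]-y)<rad)
    o=near(475,-319,110)&(Z>106)&(Z<125)&(M['orange']|M['green']); print(n,'therm',rect(X[o]))
    y=near(535,-10,75)&(Z>68)&(Z<85); print('plate+box',rect(X[y]))
    h=near(535,-10,45)&(Z>110)&(Z<125); print('bar',rect(X[h]),X[h].mean(0).round(1))
    w=near(535,-10,60)&(Z>100)&(hsv[...,1]<80)&(hsv[...,2]>130); print('white',X[w].mean(0).round(1),w.sum())
    p=near(535,260,60)&M['orange']; q=X[p]; 
    print('ring',p.sum(),((np.percentile(q,2,axis=0)+np.percentile(q,98,axis=0))/2).round(1),q.mean(0).round(1))
    pl=near(535,260,45)&~M['orange']&(Z>80)&(Z<160); q=X[pl];c=q.mean(0);nv=np.linalg.svd(q-c,full_matrices=False)[2][2]; nv*=np.sign(nv[2]); print('normal',nv.round(3),'yaw',np.degrees(np.arctan2(nv[1],nv[0])).round(1))
    z=np.where(ok&(Z>20)&(Z<400)&(X[...,0]>300)&(X[...,0]<850)&(abs(X[...,1])<520),1,0).astype(np.uint8)
    k,lab,st,cen=cv2.connectedComponentsWithStats(z)
    for i in range(1,k):
        if st[i,4]>80: 
            b=X[lab==i]; print(cen[i].round(),'x %.0f..%.0f y %.0f..%.0f zmax %.0f'%(*np.percentile(b[:,0],[1,99]),*np.percentile(b[:,1],[1,99]),b[:,2].max()))
E
python3 m2.py | sed -n '/-----/,$p'
```

```text
-----
scene therm (array([ 475.5, -320.4]), array([136.,  31.]), 37.2)
plate+box (array([536.4, -10.5]), array([120., 141.]), 56.8)
bar (array([535.8,  -9.8]), array([18., 71.]), 2.1) [537.7 -10.7 116.5]
white [536.6 -34.5 118.5] 23
ring 115 [529.  243.9 121.4] [533.2 244.7 123.2]
normal [-0.234 -0.65   0.723] yaw -109.8
[478. 242.] x 438..695 y 168..467 zmax 186
[246. 199.] x 300..352 y -224..-148 zmax 39
[191. 243.] x 304..575 y -408..-245 zmax 119
[325. 258.] x 460..623 y -92..67 zmax 121
[286. 338.] x 697..762 y -154..-89 zmax 87
[352. 347.] x 729..789 y -21..43 zmax 124
[200. 351.] x 698..752 y -327..-272 zmax 79
[404. 374.] x 814..850 y 33..177 zmax 77
[209. 399.] x 820..848 y -389..-152 zmax 73
top therm (array([ 474.1, -319.1]), array([134.,  31.]), 36.7)
plate+box (array([534.2,  -9.4]), array([120., 140.]), 57.0)
bar (array([533.9,  -9.8]), array([16., 69.]), 1.7) [533.5  -9.4 117.8]
white [535.8 -33.7 118.5] 20
ring 119 [527.7 245.5 121. ] [528.6 248.  123.4]
normal [-0.238 -0.667  0.706] yaw -109.7
[400. 123.] x 817..847 y -386..-148 zmax 77
[266. 123.] x 807..850 y 36..184 zmax 82
[301. 148.] x 719..781 y -19..46 zmax 126
[351. 153.] x 694..760 y -152..-88 zmax 91
[414. 159.] x 693..745 y -325..-271 zmax 82
[181. 216.] x 432..678 y 170..468 zmax 190
[311. 227.] x 451..612 y -86..68 zmax 123
[425. 239.] x 419..570 y -368..-240 zmax 121
[452. 300.] x 301..356 y -414..-364 zmax 38
[379. 304.] x 301..349 y -221..-148 zmax 42
```

```bash
cat > g.py <<'E'
from h import *
import sys
# usage: g.py x y z yaw [x y z yaw ...] ; rows from present pose
s=r.sense(); p=s['tool_pos']; R=Ro.from_euler('xyz',s['tcp_rot'],degrees=True)
print('t',round(s['time'],2),p.round(1),s['tcp_rot'].round(1),'F',s['ft_force'].round(1),'M',s['wrist_torque'].round(2),'gap',round(s['finger_gap'],1),'q',s['joint_pos'].round(0))
a=list(map(float,sys.argv[1:]))
for i in range(0,len(a),4):
    T=Ro.from_euler('xyz',[-90,0,a[i+3]],degrees=True)
    print('lin',(R.inv().apply(np.array(a[i:i+3])-p)/300).round(3),'tw',((R.inv()*T).as_rotvec()/(np.pi/2)).round(3))
E
python3 g.py 381 272 230 35 535 -10 200 2
```

```text
t 0.1 [227.7 554.6 230.4] [-90.    0.1  67.7] F [ 0.2 -0.3 -0.8] M [-0.02  0.03  0.03] gap 85.8 q [63.  8. 85.  0. 87. -5.]
lin [-0.677  0.002 -0.83 ] tw [ 0.     0.363 -0.001]
lin [-1.351  0.103 -1.662] tw [ 0.001  0.73  -0.001]
```

Request:
move_arm:
  linear:
    - [-0.67, 0, -0.83]
    - [-0.67, 0, -0.83]
    - [-0.67, 0, -0.83]
    - [-0.67, 0, -0.83]
    - [-0.67, 0, -0.83]
    - [-0.67, 0, -0.83]
    - [-0.67, 0, -0.83]
    - [-0.67, 0, -0.83]
  twist:
    - [0, 0.36, 0]
    - [0, 0.36, 0]
    - [0, 0.36, 0]
    - [0, 0.36, 0]
    - [0, 0.36, 0]
    - [0, 0.36, 0]
    - [0, 0.36, 0]
    - [0, 0.36, 0]
  hand: [1, 1, 1, 1, 1, 1, 1, 1]

```text
time: 0.77
tool_pos: [382.6, 271.0, 230.4]
tcp_rot: [-90.1, 0.1, 35.2]
ft_force: [-0.1, -0.1, 0.6]
finger_gap: 85.1
```

```bash
python3 g.py 535 -10 200 2
```

```text
t 0.77 [382.6 271.  230.4] [-90.1   0.1  35.2] F [-0.1 -0.1  0.6] M [-0.03 -0.   -0.  ] gap 85.1 q [ 29. -13. 105.  -0.  88.  -6.]
lin [-0.125  0.103 -1.058] tw [ 0.001  0.369 -0.001]
```

Request:
move_arm:
  linear:
    - [-0.12, 0.1, -1]
    - [-0.12, 0.1, -1]
    - [-0.12, 0.1, -1]
    - [-0.12, 0.1, -1]
    - [-0.12, 0.1, -1]
    - [-0.12, 0.1, -1]
    - [-0.12, 0.1, -1]
    - [-0.12, 0.1, -1]
    - [-0.12, 0.1, -1]
  twist:
    - [0, 0.37, 0]
    - [0, 0.37, 0]
    - [0, 0.37, 0]
    - [0, 0.37, 0]
    - [0, 0.37, 0]
    - [0, 0.37, 0]
    - [0, 0.37, 0]
    - [0, 0.37, 0]
    - [0, 0.37, 0]
  hand: [1, 1, 1, 1, 1, 1, 1, 1, 1]

```text
time: 1.52
tool_pos: [526.5, 1.7, 199.7]
tcp_rot: [-90.2, 0.1, 1.7]
ft_force: [0.1, 0.5, -0.4]
finger_gap: 85.3
```

```bash
python3 g.py 535 -10 150 2 535 -10 92 2
```

```text
t 1.52 [526.5   1.7 199.7] [-90.2   0.1   1.7] F [ 0.1  0.5 -0.4] M [ 0.02 -0.01 -0.01] gap 85.3 q [-5. -3. 99. -0. 84. -7.]
lin [ 0.028  0.166 -0.039] tw [ 0.002 -0.004 -0.002]
lin [ 0.028  0.359 -0.039] tw [ 0.002 -0.004 -0.002]
```

Request:
move_arm:
  linear:
    - [0.028, 0.08, -0.039]
    - [0.028, 0.166, -0.039]
    - [0.028, 0.23, -0.039]
    - [0.028, 0.3, -0.039]
    - [0.028, 0.36, -0.039]
    - [0.028, 0.36, -0.039]
    - [0.028, 0.36, -0.039]
    - [0.028, 0.36, -0.039]
    - [0.028, 0.36, -0.039]
    - [0.028, 0.36, -0.039]
    - [0.028, 0.36, -0.039]
    - [0.028, 0.36, -0.039]
  twist:
    - [0, 0, 0]
    - [0, 0, 0]
    - [0, 0, 0]
    - [0, 0, 0]
    - [0, 0, 0]
    - [0, 0, 0]
    - [0, 0, 0]
    - [0, 0, 0]
    - [0, 0, 0]
    - [0, 0, 0]
    - [0, 0, 0]
    - [0, 0, 0]
  hand: [1, 1, 1, 1, 1, 0.3, -0.3, -1, -1, -1, -1, -1]
  force: 50

```text
time: 2.52
tool_pos: [536.0, -10.0, 93.3]
tcp_rot: [-90.2, 0.0, 1.7]
ft_force: [-1.8, 0.8, 5.9]
finger_gap: 15.1
```

```bash
python3 g.py 535 -10 92 58
```

```text
t 2.52 [536.  -10.   93.3] [-90.2   0.    1.7] F [-1.8  0.8  5.9] M [0.19 0.23 0.12] gap 15.1 q [ -6.   4. 104.  -0.  72.  -8.]
lin [-0.003  0.004  0.   ] tw [ 0.002 -0.626 -0.001]
```

Request:
move_arm:
  linear:
    - [0, 0, 0]
    - [0, 0, 0]
    - [0, 0, 0]
    - [0, 0, 0]
    - [0, 0, 0]
    - [0, 0, 0]
    - [0, 0, 0]
    - [0, 0, 0]
    - [0, 0, 0]
    - [0, 0, 0]
    - [0, 0, 0]
    - [0, 0, 0]
  twist:
    - [0, -0.06, 0]
    - [0, -0.12, 0]
    - [0, -0.18, 0]
    - [0, -0.24, 0]
    - [0, -0.3, 0]
    - [0, -0.36, 0]
    - [0, -0.42, 0]
    - [0, -0.48, 0]
    - [0, -0.54, 0]
    - [0, -0.59, 0]
    - [0, -0.615, 0]
    - [0, -0.615, 0]
  hand: [-1, -1, -1, -1, -1, -1, -1, -1, -1, -1, -1, -1]

```text
time: 3.52
tool_pos: [536.7, -9.7, 93.4]
tcp_rot: [-90.2, 0.1, 57.1]
ft_force: [3.7, 3.1, -4.9]
finger_gap: 15.2
```

```bash
python3 g.py 535 -10 92 57 535 -10 92 59
```

```text
t 3.52 [536.7  -9.7  93.4] [-90.2   0.1  57.1] F [ 3.7  3.1 -4.9] M [ 0.47 -0.9  -0.21] gap 15.2 q [ -6.   4. 104.  -0.  72. -63.]
lin [-0.004  0.005  0.004] tw [ 0.002  0.001 -0.001]
lin [-0.004  0.005  0.004] tw [ 0.002 -0.021 -0.001]
```

Request:
move_arm:
  linear:
    - [0, 0, 0]
    - [0, 0, 0]
    - [0, 0, 0]
    - [0, 0, 0]
  twist:
    - [0, -0.015, 0]
    - [0, -0.025, 0]
    - [0, -0.025, 0]
    - [0, -0.025, 0]
  hand: [-1, -1, -1, -1]

```text
time: 3.85
tool_pos: [536.7, -9.6, 93.4]
tcp_rot: [-90.1, 0.1, 59.2]
ft_force: [1.9, 1.8, -2.3]
finger_gap: 15.1
```

```bash
python3 g.py 535 -10 92 57
```

```text
t 3.85 [536.7  -9.6  93.4] [-90.1   0.1  59.2] F [ 1.9  1.8 -2.3] M [ 0.31 -0.35 -1.38] gap 15.1 q [ -6.   4. 104.  -0.  72. -66.]
lin [-0.004  0.005  0.004] tw [ 0.002  0.025 -0.001]
```

The moment rose to 1.4 N m, so the handle is on its stop. I'll release it and go up.

Request:
move_arm:
  linear:
    - [0, 0, 0]
    - [0, 0, 0]
    - [0, 0, 0]
    - [0, 0, 0]
    - [0, 0, 0]
    - [0, -0.1, 0]
    - [0, -0.2, 0]
    - [0, -0.3, 0]
    - [0, -0.4, 0]
    - [0, -0.4, 0]
  twist:
    - [0, 0.01, 0]
    - [0, 0.01, 0]
    - [0, 0.01, 0]
    - [0, 0.01, 0]
    - [0, 0.01, 0]
    - [0, 0.01, 0]
    - [0, 0.01, 0]
    - [0, 0.01, 0]
    - [0, 0.01, 0]
    - [0, 0.01, 0]
  hand: [1, 1, 1, 1, 1, 1, 1, 1, 1, 1]

```text
time: 4.68
tool_pos: [539.9, -9.8, 221.1]
tcp_rot: [-90.7, -0.2, 58.3]
ft_force: [0.6, 0.1, 0.3]
finger_gap: 85.4
```

```bash
python3 g.py 481 -315 200 -53.1
python3 - <<'E'
from h import *
s=snap('scene'); X,ok=cloud(s)
h=ok&(np.hypot(X[...,0]-535,X[...,1]+10)<45)&(X[...,2]>110)&(X[...,2]<125)
print(h.sum(), cv2.minAreaRect(X[h][:,:2].astype(np.float32)))
E
```

```text
t 4.68 [539.9  -9.8 221.1] [-90.7  -0.2  58.3] F [0.6 0.1 0.3] M [ 0.02 -0.01 -0.01] gap 85.4 q [ -6.  -2.  96.  -0.  85. -65.]
lin [-0.969  0.072 -0.366] tw [0.003 1.238 0.009]
215 ((536.4298706054688, -10.292045593261719), (16.08019256591797, 71.4296875), 57.23220443725586)
```

The handle now reads -32.8°, against -33° for off. Next is the thermometer.

Request:
move_arm:
  linear:
    - [-0.97, 0.05, -0.37]
    - [-0.97, 0.05, -0.37]
    - [-0.97, 0.05, -0.37]
    - [-0.97, 0.05, -0.37]
    - [-0.97, 0.05, -0.37]
    - [-0.97, 0.05, -0.37]
    - [-0.97, 0.05, -0.37]
    - [-0.97, 0.05, -0.37]
    - [-0.97, 0.05, -0.37]
    - [-0.97, 0.05, -0.37]
    - [-0.97, 0.05, -0.37]
    - [-0.97, 0.05, -0.37]
  twist:
    - [0, 0.95, 0]
    - [0, 0.95, 0]
    - [0, 0.95, 0]
    - [0, 0.95, 0]
    - [0, 0.95, 0]
    - [0, 0.95, 0]
    - [0, 0.95, 0]
    - [0, 0.95, 0]
    - [0, 0.95, 0]
    - [0, 0.95, 0]
    - [0, 0.95, 0]
    - [0, 0.95, 0]
  hand: [1, 1, 1, 1, 1, 1, 1, 1, 1, 1, 1, 1]

```text
time: 5.73
tool_pos: [480.1, -315.6, 201.9]
tcp_rot: [-89.9, -0.4, -27.6]
ft_force: [0.1, -0.4, -0.9]
finger_gap: 85.3
```

```bash
python3 g.py 481 -315 180 -53.1
```

```text
t 5.73 [ 480.1 -315.6  201.9] [-89.9  -0.4 -27.6] F [ 0.1 -0.4 -0.9] M [ 0.04 -0.06  0.03] gap 85.3 q [-39.   4.  92.   0.  84. -11.]
lin [0.001 0.073 0.003] tw [-0.002  0.284  0.005]
```

Request:
move_arm:
  linear:
    - [0, 0.03, 0]
    - [0, 0.07, 0]
    - [0, 0.07, 0]
    - [0, 0.07, 0]
    - [0, 0.07, 0]
    - [0, 0.07, 0]
    - [0, 0.07, 0]
  twist:
    - [0, 0.284, 0.003]
    - [0, 0.284, 0.003]
    - [0, 0.284, 0.003]
    - [0, 0.284, 0.003]
    - [0, 0.284, 0.003]
    - [0, 0.284, 0.003]
    - [0, 0.284, 0.003]
  hand: [1, 1, 1, 1, 1, 1, 1]

```text
time: 6.32
tool_pos: [480.0, -315.5, 180.4]
tcp_rot: [-89.8, -0.1, -53.0]
ft_force: [-0.8, -0.2, 0.2]
finger_gap: 85.4
```

```bash
python3 g.py 481 -315.2 79 -53.1
python3 - <<'E'
from h import *
s=snap('scene'); save(s,'s1.png',(130,160,290,310),4)
E
```

```text
t 6.32 [ 480.  -315.5  180.4] [-89.8  -0.1 -53. ] F [-0.8 -0.2  0.2] M [-0.01  0.03  0.03] gap 85.4 q [-39.   5.  93.   0.  82.  14.]
lin [0.001 0.338 0.002] tw [-0.003  0.002  0.001]
```

View pics/s1.png

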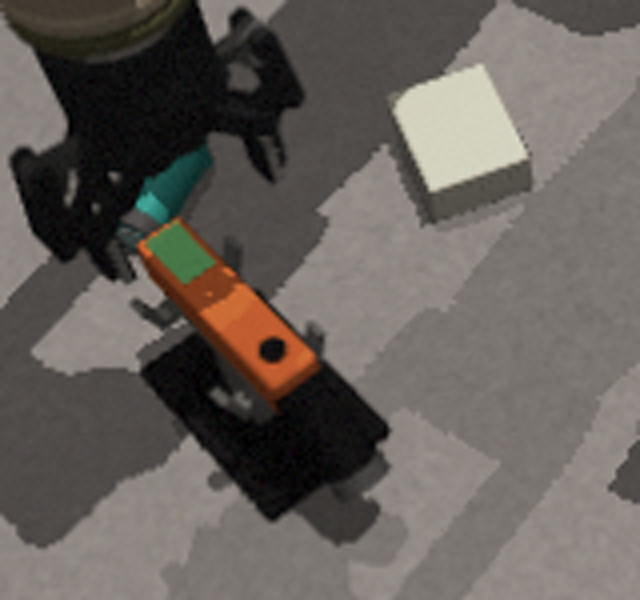

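The fingers at crop (120,260) and (265,165) straddle the orange block, whose centre is near (230,310), square to it. I'll go down and grip.

Request:
move_arm:
  linear:
    - [0, 0.09, 0]
    - [0, 0.18, 0]
    - [0, 0.25, 0]
    - [0, 0.3, 0]
    - [0, 0.335, 0]
    - [0, 0.335, 0]
    - [0, 0.335, 0]
    - [0, 0.335, 0]
    - [0, 0.335, 0]
    - [0, 0.335, 0]
    - [0, 0.335, 0]
    - [0, 0.335, 0]
  twist:
    - [0, 0, 0]
    - [0, 0, 0]
    - [0, 0, 0]
    - [0, 0, 0]
    - [0, 0, 0]
    - [0, 0, 0]
    - [0, 0, 0]
    - [0, 0, 0]
    - [0, 0, 0]
    - [0, 0, 0]
    - [0, 0, 0]
    - [0, 0, 0]
  hand: [1, 1, 1, 1, 1, 1, 0.5, 0.2, 0, -0.3, -0.6, -1]
  force: 50

```text
time: 7.37
tool_pos: [481.3, -316.0, 81.5]
tcp_rot: [-89.7, -0.2, -53.0]
ft_force: [-1.7, 0.2, 5.6]
finger_gap: 31.6
```

```bash
python3 g.py 481 -315 230 -53
```

```text
t 7.37 [ 481.3 -316.    81.5] [-89.7  -0.2 -53. ] F [-1.7  0.2  5.6] M [ 0.09  0.14 -0.02] gap 31.6 q [-39.  10.  98.   0.  71.  14.]
lin [-0.002 -0.495  0.003] tw [-0.003  0.     0.002]
```

Request:
move_arm:
  linear:
    - [0, -0.03, 0]
    - [0, -0.1, 0]
    - [0, -0.2, 0]
    - [0, -0.3, 0]
    - [0, -0.4, 0]
    - [0, -0.5, 0]
    - [0, -0.5, 0]
    - [0, -0.5, 0]
  twist:
    - [0, 0, 0]
    - [0, 0, 0]
    - [0, 0, 0]
    - [0, 0, 0]
    - [0, 0, 0]
    - [0, 0, 0]
    - [0, 0, 0]
    - [0, 0, 0]
  hand: [-1, -1, -1, -1, -1, -1, -1, -1]

```text
time: 8.03
tool_pos: [481.5, -316.8, 234.5]
tcp_rot: [-89.7, -0.5, -53.0]
ft_force: [0.1, -0.2, -3.6]
finger_gap: 31.3
```

```bash
python3 g.py 469 80 225 -19.75 475 -118 228 -36
```

```text
t 8.03 [ 481.5 -316.8  234.5] [-89.7  -0.5 -53. ] F [ 0.1 -0.2 -3.6] M [0.03 0.02 0.03] gap 31.3 q [-39.   3.  89.   0.  87.  14.]
lin [-1.081  0.027  0.763] tw [-0.002 -0.369  0.006]
lin [-0.542  0.02   0.382] tw [-0.003 -0.189  0.006]
```

Request:
move_arm:
  linear:
    - [-0.04, 0, 0.03]
    - [-0.1, 0, 0.07]
    - [-0.18, 0, 0.125]
    - [-0.26, 0, 0.18]
    - [-0.34, 0, 0.24]
    - [-0.42, 0, 0.29]
    - [-0.5, 0, 0.35]
    - [-0.58, 0, 0.41]
    - [-0.66, 0, 0.465]
    - [-0.74, 0, 0.52]
    - [-0.82, 0, 0.58]
    - [-0.86, 0, 0.605]
  twist:
    - [0, -0.02, 0]
    - [0, -0.04, 0]
    - [0, -0.07, 0]
    - [0, -0.1, 0]
    - [0, -0.13, 0]
    - [0, -0.16, 0]
    - [0, -0.19, 0]
    - [0, -0.22, 0]
    - [0, -0.25, 0]
    - [0, -0.28, 0]
    - [0, -0.3, 0]
    - [0, -0.3, 0]
  hand: [-1, -1, -1, -1, -1, -1, -1, -1, -1, -1, -1, -1]

```text
time: 9.03
tool_pos: [469.2, 2.1, 231.3]
tcp_rot: [-89.9, -0.3, -25.7]
ft_force: [-0.2, -0.6, -1.4]
finger_gap: 31.5
```

```bash
python3 g.py 469 80 225 -19.75
```

```text
t 9.03 [469.2   2.1 231.3] [-89.9  -0.3 -25.7] F [-0.2 -0.6 -1.4] M [-0.04  0.02 -0.02] gap 31.5 q [ -6. -14. 106.  -0.  88.  20.]
lin [-0.113  0.021  0.234] tw [-0.001 -0.066  0.004]
```

Request:
move_arm:
  linear:
    - [-0.04, 0.007, 0.08]
    - [-0.08, 0.014, 0.15]
    - [-0.1, 0.02, 0.21]
    - [-0.113, 0.021, 0.234]
    - [-0.113, 0.021, 0.234]
    - [-0.113, 0.021, 0.234]
    - [-0.113, 0.021, 0.234]
    - [-0.113, 0.021, 0.234]
  twist:
    - [0, -0.02, 0]
    - [0, -0.04, 0]
    - [0, -0.066, 0]
    - [0, -0.066, 0]
    - [0, -0.066, 0]
    - [0, -0.066, 0]
    - [0, -0.066, 0]
    - [0, -0.066, 0]
  hand: [-1, -1, -1, -1, -1, -1, -1, -1]

```text
time: 9.7
tool_pos: [469.0, 79.1, 224.8]
tcp_rot: [-90.0, -0.3, -19.8]
ft_force: [-0.2, 0.4, -2.7]
finger_gap: 31.2
```

```bash
python3 g.py 469 80 225 -19.75
python3 - <<'E'
from h import *
a=snap('scene'); save(a,'s2.png',(320,130,560,310),3.3)
b=snap('top')
for s in (a,b):
    X,ok=cloud(s); hsv=cv2.cvtColor(s['frame'],cv2.COLOR_RGB2HSV)
    H,S,V=[hsv[...,i].astype(int) for i in range(3)]
    m=ok&(H>6)&(H<18)&(S>170)&(V>90)&(X[...,2]>200)&(X[...,2]<300)&(np.hypot(X[...,0]-468,X[...,1]-75)<110)
    print(m.sum()); q=X[m]
    if m.sum()>20: print(cv2.minAreaRect(q[:,:2].astype(np.float32)),np.percentile(q[:,2],[5,50,95]).round())
    # barrel: dark points near expected lens
    bb=ok&(V<60)&(np.linalg.norm(X-[500,165,200],axis=-1)<45)
    if bb.sum(): print('barrel',bb.sum(),X[bb].mean(0).round(),np.percentile(X[bb],[2,98],axis=0).round())
E
```

```text
t 9.7 [469.   79.1 224.8] [-90.   -0.3 -19.8] F [-0.2  0.4 -2.7] M [-0.08  0.03 -0.07] gap 31.2 q [  3. -12. 105.  -0.  87.  23.]
lin [-0.001 -0.001  0.003] tw [-0.    -0.001  0.004]
321
((472.0888977050781, 69.42781066894531), (133.2329559326172, 37.199092864990234), 69.48039245605469) [254. 256. 259.]
barrel 311 [509. 157. 216.] [[497. 133. 190.]
 [520. 177. 238.]]
20
```

View pics/s2.png

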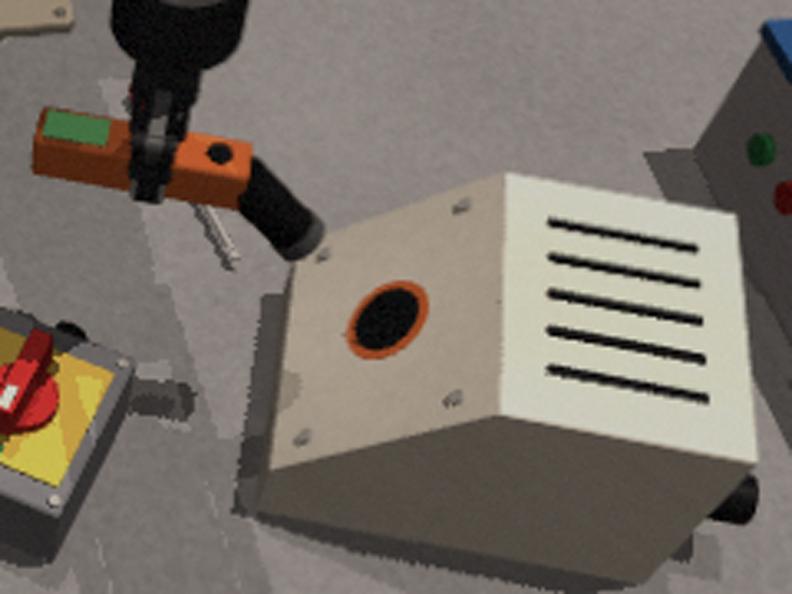

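The thermometer is held level (block top at z 256 mm, yaw 69.5°). Its barrel at crop (300,240) points along the line to the patch at (388,318). The fit agrees with the plan to a few mm, so I'll hold here for 2.5 s and more.

Request:
move_arm:
  linear:
    - [0, 0, 0]
    - [0, 0, 0]
    - [0, 0, 0]
    - [0, 0, 0]
    - [0, 0, 0]
    - [0, 0, 0]
    - [0, 0, 0]
    - [0, 0, 0]
    - [0, 0, 0]
    - [0, 0, 0]
    - [0, 0, 0]
    - [0, 0, 0]
  twist:
    - [0, 0, 0]
    - [0, 0, 0]
    - [0, 0, 0]
    - [0, 0, 0]
    - [0, 0, 0]
    - [0, 0, 0]
    - [0, 0, 0]
    - [0, 0, 0]
    - [0, 0, 0]
    - [0, 0, 0]
    - [0, 0, 0]
    - [0, 0, 0]
  hand: [-1, -1, -1, -1, -1, -1, -1, -1, -1, -1, -1, -1]

```text
time: 10.8
tool_pos: [469.2, 79.2, 225.0]
tcp_rot: [-90.0, -0.4, -19.8]
ft_force: [-0.0, 0.1, -2.3]
finger_gap: 31.3
```

Request:
move_arm:
  linear:
    - [0, 0, 0]
    - [0, 0, 0]
    - [0, 0, 0]
    - [0, 0, 0]
    - [0, 0, 0]
    - [0, 0, 0]
    - [0, 0, 0]
    - [0, 0, 0]
    - [0, 0, 0]
    - [0, 0, 0]
    - [0, 0, 0]
    - [0, 0, 0]
  twist:
    - [0, 0, 0]
    - [0, 0, 0]
    - [0, 0, 0]
    - [0, 0, 0]
    - [0, 0, 0]
    - [0, 0, 0]
    - [0, 0, 0]
    - [0, 0, 0]
    - [0, 0, 0]
    - [0, 0, 0]
    - [0, 0, 0]
    - [0, 0, 0]
  hand: [-1, -1, -1, -1, -1, -1, -1, -1, -1, -1, -1, -1]

```text
time: 11.8
tool_pos: [469.2, 79.2, 225.0]
tcp_rot: [-89.9, -0.4, -19.8]
ft_force: [0.0, -0.2, -3.2]
finger_gap: 31.2
```

Request:
move_arm:
  linear:
    - [0, 0, 0]
    - [0, 0, 0]
    - [0, 0, 0]
    - [0, 0, 0]
    - [0, 0, 0]
    - [0, 0, 0]
    - [0, 0, 0]
    - [0, 0, 0]
    - [0, 0, 0]
    - [0, 0, 0]
    - [0, 0, 0]
    - [0, 0, 0]
  twist:
    - [0, 0, 0]
    - [0, 0, 0]
    - [0, 0, 0]
    - [0, 0, 0]
    - [0, 0, 0]
    - [0, 0, 0]
    - [0, 0, 0]
    - [0, 0, 0]
    - [0, 0, 0]
    - [0, 0, 0]
    - [0, 0, 0]
    - [0, 0, 0]
  hand: [-1, -1, -1, -1, -1, -1, -1, -1, -1, -1, -1, -1]

```text
time: 12.8
tool_pos: [469.2, 79.2, 225.0]
tcp_rot: [-89.9, -0.4, -19.8]
ft_force: [0.5, -0.0, -2.3]
finger_gap: 31.5
```

```bash
python3 g.py 481.3 -316 230 -53
```

```text
t 12.8 [469.2  79.2 225. ] [-89.9  -0.4 -19.8] F [ 0.5 -0.  -2.3] M [-0.05  0.02  0.01] gap 31.5 q [  3. -12. 105.  -0.  87.  23.]
lin [ 0.485 -0.015 -1.226] tw [-0.002  0.369  0.004]
```

Request:
move_arm:
  linear:
    - [0.02, 0, -0.04]
    - [0.045, 0, -0.11]
    - [0.08, 0, -0.2]
    - [0.115, -0.005, -0.29]
    - [0.15, -0.01, -0.38]
    - [0.19, -0.015, -0.48]
    - [0.225, -0.015, -0.57]
    - [0.26, -0.015, -0.66]
    - [0.3, -0.015, -0.75]
    - [0.335, -0.015, -0.84]
    - [0.37, -0.015, -0.93]
    - [0.39, -0.015, -0.98]
  twist:
    - [0, 0.02, 0]
    - [0, 0.04, 0]
    - [0, 0.07, 0]
    - [0, 0.1, 0]
    - [0, 0.13, 0]
    - [0, 0.16, 0]
    - [0, 0.19, 0]
    - [0, 0.22, 0]
    - [0, 0.25, 0]
    - [0, 0.28, 0]
    - [0, 0.3, 0]
    - [0, 0.3, 0]
  hand: [-1, -1, -1, -1, -1, -1, -1, -1, -1, -1, -1, -1]

```text
time: 13.8
tool_pos: [479.2, -240.0, 229.9]
tcp_rot: [-89.8, -0.3, -47.0]
ft_force: [-0.7, 0.2, -2.2]
finger_gap: 31.0
```

```bash
python3 g.py 481.3 -316 190 -53
```

```text
t 13.8 [ 479.2 -240.   229.9] [-89.8  -0.3 -47. ] F [-0.7  0.2 -2.2] M [-0.01 -0.01  0.02] gap 31.0 q [-32.  -3.  96.   0.  86.  15.]
lin [ 0.19   0.134 -0.168] tw [-0.002  0.066  0.004]
```

Request:
move_arm:
  linear:
    - [0.05, 0.02, -0.04]
    - [0.1, 0.04, -0.09]
    - [0.15, 0.07, -0.135]
    - [0.19, 0.1, -0.168]
    - [0.19, 0.134, -0.168]
    - [0.19, 0.134, -0.168]
    - [0.19, 0.134, -0.168]
    - [0.19, 0.134, -0.168]
  twist:
    - [0, 0.02, 0]
    - [0, 0.04, 0]
    - [0, 0.066, 0.002]
    - [0, 0.066, 0.002]
    - [0, 0.066, 0.002]
    - [0, 0.066, 0.002]
    - [0, 0.066, 0.002]
    - [0, 0.066, 0.002]
  hand: [-1, -1, -1, -1, -1, -1, -1, -1]

```text
time: 14.47
tool_pos: [481.5, -315.4, 190.3]
tcp_rot: [-89.8, -0.1, -52.9]
ft_force: [0.2, 0.7, -2.4]
finger_gap: 31.6
```

```bash
python3 g.py 481.3 -316 83 -53
python3 - <<'E'
from h import *
s=snap('scene'); X,ok=cloud(s); hsv=cv2.cvtColor(s['frame'],cv2.COLOR_RGB2HSV)
H,S,V=[hsv[...,i].astype(int) for i in range(3)]
m=ok&(H>6)&(H<18)&(S>170)&(V>90)&(np.hypot(X[...,0]-477,X[...,1]+318)<110)&(X[...,2]>170)
q=X[m];t=q[q[:,2]>np.percentile(q[:,2],95)-8]
print(len(q),cv2.minAreaRect(t[:,:2].astype(np.float32)),np.percentile(q[:,2],[5,50,95]))
# tilt along x: height vs along coordinate
u=(t[:,:2]-[477,-318])@[.8,.6]; print(np.polyfit(u,t[:,2],1))
E
```

```text
t 14.47 [ 481.5 -315.4  190.3] [-89.8  -0.1 -52.9] F [ 0.2  0.7 -2.4] M [-0.01  0.05  0.06] gap 31.6 q [-38.   5.  92.   0.  83.  14.]
lin [ 0.     0.358 -0.003] tw [-0.002  0.001  0.002]
436 ((496.24383544921875, -305.0614318847656), (87.03547668457031, 30.514835357666016), 36.410255432128906) [218.06237554 221.811875   224.21120991]
[-1.43543529e-02  2.22215133e+02]
```

Level and aligned as it was at the start. Lowering it and releasing.

Request:
move_arm:
  linear:
    - [0, 0.05, 0]
    - [0, 0.12, 0]
    - [0, 0.19, 0]
    - [0, 0.25, 0]
    - [0, 0.3, 0]
    - [0, 0.335, -0.003]
    - [0, 0.35, -0.003]
    - [0, 0.36, -0.003]
    - [0, 0.363, -0.003]
    - [0, 0.363, -0.003]
    - [0, 0.363, -0.003]
    - [0, 0.363, -0.003]
  twist:
    - [0, 0, 0]
    - [0, 0, 0]
    - [0, 0, 0]
    - [0, 0, 0]
    - [0, 0, 0]
    - [0, 0, 0]
    - [0, 0, 0]
    - [0, 0, 0]
    - [0, 0, 0]
    - [0, 0, 0]
    - [0, 0, 0]
    - [0, 0, 0]
  hand: [-1, -1, -1, -1, -1, -1, -1, -1, -1, -1, -1, -1]

```text
time: 15.52
tool_pos: [482.2, -316.6, 82.9]
tcp_rot: [-89.8, -0.3, -52.9]
ft_force: [-0.3, 0.1, -2.7]
finger_gap: 31.4
```

```bash
python3 g.py 481.3 -316 81.5 -53
```

```text
t 15.52 [ 482.2 -316.6   82.9] [-89.8  -0.3 -52.9] F [-0.3  0.1 -2.7] M [-0.04  0.05  0.  ] gap 31.4 q [-38.  10.  98.   0.  71.  14.]
lin [-0.003  0.005 -0.001] tw [-0.003  0.001  0.003]
```

Still hanging about 1 mm above the rail, with the full weight carried. I'll lower 2 mm more, then open.

Request:
move_arm:
  linear:
    - [0, 0.004, 0]
    - [0, 0.008, 0]
    - [0, 0.008, 0]
    - [0, 0.008, 0]
    - [0, 0.008, 0]
    - [0, 0.008, 0]
    - [0, 0.008, 0]
    - [0, 0.008, 0]
    - [0, 0.008, 0]
    - [0, 0.008, 0]
    - [0, 0.008, 0]
    - [0, 0.008, 0]
  twist:
    - [0, 0, 0]
    - [0, 0, 0]
    - [0, 0, 0]
    - [0, 0, 0]
    - [0, 0, 0]
    - [0, 0, 0]
    - [0, 0, 0]
    - [0, 0, 0]
    - [0, 0, 0]
    - [0, 0, 0]
    - [0, 0, 0]
    - [0, 0, 0]
  hand: [-1, -1, -1, -0.2, -0.1, 0, 0.2, 0.5, 0.8, 1, 1, 1]

```text
time: 16.52
tool_pos: [482.2, -316.5, 80.4]
tcp_rot: [-89.8, -0.3, -52.9]
ft_force: [0.9, 0.3, 0.2]
finger_gap: 85.3
```

Request:
move_arm:
  linear:
    - [0, -0.05, 0]
    - [0, -0.12, 0]
    - [0, -0.24, 0]
    - [0, -0.36, 0]
    - [0, -0.48, 0]
    - [0, -0.6, 0]
    - [0, -0.6, 0]
    - [0, -0.6, 0]
  twist:
    - [0, 0, 0]
    - [0, 0, 0]
    - [0, 0, 0]
    - [0, 0, 0]
    - [0, 0, 0]
    - [0, 0, 0]
    - [0, 0, 0]
    - [0, 0, 0]
  hand: [1, 1, 1, 1, 1, 1, 1, 1]

```text
time: 17.18
tool_pos: [482.5, -317.4, 264.1]
tcp_rot: [-89.7, -0.6, -52.9]
ft_force: [0.4, 0.2, -0.6]
finger_gap: 85.3
```

```bash
python3 g.py
cat > c.py <<'E'
from h import *
a=snap('scene'); save(a,'s3.png',(130,160,400,370),2.9)
for s in (a,snap('top')):
    X,ok=cloud(s); hsv=cv2.cvtColor(s['frame'],cv2.COLOR_RGB2HSV); Z=X[...,2]
    H,S,V=[hsv[...,i].astype(int) for i in range(3)]
    m=ok&((H>6)&(H<18)|(H>45)&(H<80))&(S>110)&(V>60)&(np.hypot(X[...,0]-477,X[...,1]+318)<110)&(Z>106)&(Z<130); q=X[m]
    if m.sum()>30: print('therm',m.sum(),cv2.minAreaRect(q[:,:2].astype(np.float32)),np.percentile(q[:,2],[5,50,95]).round(1))
    h=ok&(np.hypot(X[...,0]-535,X[...,1]+10)<45)&(Z>110)&(Z<125)
    if h.sum()>30: print('bar',cv2.minAreaRect(X[h][:,:2].astype(np.float32)))
E
python3 c.py
```

```text
t 17.18 [ 482.5 -317.4  264.1] [-89.7  -0.6 -52.9] F [ 0.4  0.2 -0.6] M [-0.01 -0.01 -0.03] gap 85.3 q [-39.   3.  87.   0.  90.  14.]
therm 549 ((476.7305603027344, -322.1739196777344), (135.36276245117188, 32.24778747558594), 37.0628662109375) [108.8 112.7 115.5]
bar ((536.370361328125, -10.31283187866211), (16.237289428710938, 70.16907501220703), 56.44586944580078)
therm 306 ((476.1994323730469, -320.24468994140625), (132.6057891845703, 34.075477600097656), 37.89863967895508) [109.5 114.  118.1]
bar ((533.3990478515625, -9.05117416381836), (15.739489555358887, 68.606201171875), 56.70087814331055)
```

View pics/s3.png

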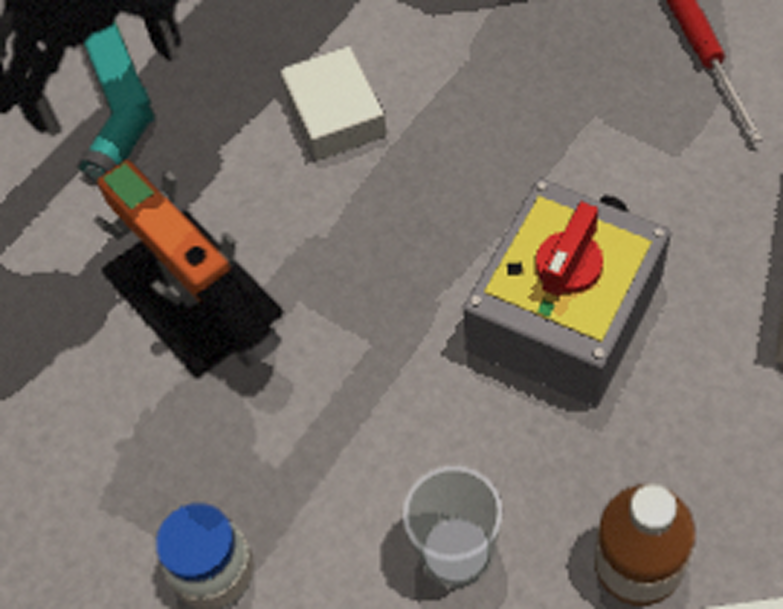

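The thermometer lies on its rest at crop (165,225), within 2 mm of where it started and at the same height and yaw. The isolator's pointer at (557,262) points to the green mark at (545,308). The jar, beaker and bottle have not moved, and the gripper is clear. Handing in.

```bash
python3 -c "
from bench import r
print(r.hand_in())"
```

```text
the job is handed in; nothing more can be done
None
```

The job is finished and handed in at about 17 s of the 64 s allowed. The hand-in gives no verdict, so this rests on my own checks.

- **Isolator:** I turned the handle from about 55° to its off stop. The moment rose to 1.4 N m there. The last images put the bar within about 0.5° of the off direction, with the pointer at the green mark.
- **Aiming:** I held the thermometer level, square to the hood and with the lens planned 100 mm out, for just over 3 s with the arm still. The scene camera's fit agreed to a few mm in height and yaw. It showed the block about 6 mm off the planned centre horizontally, probably because side-face pixels were in the mask. The top camera could not see enough of the block to confirm.
- **Putting back:** The thermometer lies upright on its rail, released. It is within about 2 mm of its starting position and 1° of its starting yaw, and its height is unchanged within camera error.
- **Surroundings:** The arm stayed clear of the lamp throughout. The beaker, bottle and jar showed no movement in the last picture, though I judged that by eye rather than measuring it. The gripper was clear of everything, with no force reading of note.

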